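# Spray the bisque bowl, then shut the spray cabinet

## Task

Spray the bowl in the open cabinet with the can held in the lamp stand: gently press the can's nozzle cap well down, keep it down for about half a second, and let it spring back up. Then push the cabinet door shut until it has gone fully home on its catch, and leave it. Spray only while the door is still well open, do not slam it, and do not shift the bowl or the other things on the table.

Things in the scene. Friction and masses are not known exactly. Their poses are not given: they have to be found in the camera images.
- stand: Fixed spray stand. Origin: centre of the underside, on the can's axis; z up, +x towards the cabinet, -x its open side (to the left seen from the robot). Base plate x -70..80, y +-65, 8 thick; cup (radius 32, to z 53) with an upright aluminium aerosol can, radius 26. On the can: the nozzle cap, a white flat-topped disc, radius 16, 16 high. Two posts at x 32, y +-56.
- lamp (a point): Lower front edge, mid-length, of the stand's lamp head: a black block over the rear of the cap, stand x 4..40, y +-70, z 240..280 mm. Axes as stand. Lamp and rail leave no room for a gripper from straight above: reach the cap from the stand's -x side, the tool leaning about 45 deg from vertical, fingertips forward (+x) and down.
- rail (a point): Middle of the guard rail before the lamp: a horizontal 12 mm bar along the stand's y, y +-56, at stand x -18, z 320 mm, on two 8 mm bars at y +-56 running back and down to x 12, z 275. Axes as stand.
- cap_mean (a point): Point on the can's axis, fixed in the stand 185 mm above the table: the MEAN height of the released cap's top. The can may sit higher or lower in its cup, so the real top lies anywhere from 174 to 196 mm above the table: feel for it. Axes as stand.
- cap (a joint): How far the nozzle cap is pressed down, m: 0 released, 0.008 bottomed. A spring drives it back up: 3 N to start it moving, 7 N to bottom it. It sprays beyond 0.004. More than 25 N damages it.
- cabinet: Fixed spray cabinet 240 x 240 x 240 mm, aluminium frame, clear sides, low clear back. Origin: centre of the underside, z up, doorway at x -120, facing the robot (-x). Floor inside 30 mm above the table. A sprung roller catch stands on the table in front at x -133, y 80, below 30 mm.
- door (a joint): Opening angle of the cabinet's door, rad: 0 shut, growing as it swings out towards the robot (about +z), up to 1.6. Vertical hinge at cabinet x -120, y -110. It swings freely down to 0.09; from there to 0.03 the catch resists (some 10 N at 130 mm from the hinge, felt as a hump); below 0.03 the catch draws it home to 0.
- door_hinge (a point): On the hinge axis, 130 mm above the table. Axes turn with the door: y runs from the hinge to the free edge, -x out of the front face. The door is a grey slab 220 wide (y 0..220), 12 thick (x -12..0), 30 to 230 mm above the table. Upright steel bar handle at y 195, x -47, 65 to 145 mm above the table.
- door_push (a point): Point on the door's front face, 130 mm from the hinge, 200 mm above the table: a clear place to push. Axes as door_hinge.
- bowl: Unglazed bowl, diameter 100, 55 high, standing in the cabinet, the thing to be sprayed. Origin: centre of its underside.
- other_can: Bystander: loose aerosol can with a tall domed cover, radius 26, 169 high, beside the stand. Origin: centre of its underside.
- tool_pot: Bystander: clay pot with wooden tools, radius 38, 200 high. Origin: centre of its underside.
- water_cup: Bystander: grey cup, radius 40, 80 high. Origin: centre of its underside.
- rolling_pin: Bystander: wooden roller, diameter 44, 200 long, lying along its own x. Origin: under its middle.
- trim_knife: Bystander: flat hand tool about 190 long, lying along its own x.
- tiles: Bystander: pile of three test tiles 70 x 70, 23 high. Origin: centre of its underside.

How it is judged:
On the way, in this order (a step that is already met when the one before it is completed fails the run):
1. the nozzle cap is pressed down past 4 mm for 0.25 s, with the door open more than 0.4 rad (value of joint cap above 0.004 m and value of joint door above 0.4 rad), for 0.25 s.
2. the cap has sprung back up (under 1 mm), the door still open more than 0.4 rad (value of joint cap below 0.001 m and value of joint door above 0.4 rad), for 0.1 s.
3. the door is home on its catch (under 0.015 rad) (value of joint door below 0.015 rad), for 0.2 s.
At the end, for the whole second after the job is handed in: The door is seated on its catch within 0.015 rad of shut and at rest, the nozzle cap is up within 1 mm, and the bowl and the six bystanders are within 30 mm of where they began (value of joint door below 0.015 rad and velocity of joint door between -0.05 and 0.05 rad/s and value of joint cap below 0.001 m and distance of each of bowl, other_can, tool_pot, water_cup, rolling_pin, trim_knife, tiles from where it was at the start of the episode below 0.03 m); the robot touches nothing.
It fails at once if the nozzle cap is loaded with more than 25 N (contact force between cap and anything else above 25 N).
It fails at once if the can sprays (cap past 4 mm) with the door open less than 0.4 rad (value of joint cap above 0.004 m and value of joint door below 0.4 rad).
It fails at once if the door is slammed: it swings faster than 3 rad/s (velocity of joint door below -3 rad/s or velocity of joint door above 3 rad/s).
It fails at once if the bowl or a bystander is shifted by more than 30 mm (distance of any of bowl, other_can, tool_pot, water_cup, rolling_pin, trim_knife, tiles from where it was at the start of the episode above 0.03 m).
It also fails if it takes over 50 s, if anything falls off the work surface, if the arm or the gripper's body presses on something with over 40 N, if the wrist force passes 120 N, or if a joint passes its speed limit or range.

## Robot

A 6-joint arm with a two-finger parallel gripper is mounted at the origin on the work surface. World frame = base frame: x ahead of the robot, y to its left, z up, the work surface at z = 0. Lengths are in m, angles in rad, forces in N, time in s.
With the tool pointing down it reaches from about 0.35 to 1 m from the base axis. Payload 7.1 kg.
Tool frame: the origin (TCP) lies between the finger pads; the fingertips stand 17 mm ahead of it and the grasp point (between the pads) lies 2 mm behind it; x points along the fingers, z is the direction in which the jaws open and shut, and the axes are right-handed (so a half turn about x gives the same grasp; the last joint's range is limited). The gripper opens to 85 mm and grips with 20 to 120 N. Pads are 22 mm wide; open, the fingers measure 114 mm over their backs; the gripper's body (76 mm by 85 mm) begins 54 mm behind the grasp point. The pads swing forward as they close: fully open they stand 13 mm farther back than shut.
Start: joints at [-1.13, 0.423, 1.63, -0, 1.089, -0.019], TCP at [0.277, -0.56, 0.248] pointing down, gripper open.
Joint ranges: [-3, 3], [-0.9, 2.11], [0.09, 2.58], [-1.31, 4.45], [0.11, 2.69], [-2.54, 2.54]. Speed limits (rad/s): [2.39, 2.39, 3.01, 3.14, 3.14, 3.14].

## Interface

Orientations are given as a 3x3 rotation matrix whose columns are the frame's x, y, z axes.
In Python, from station import arm gives the robot as it stands.
- The arm moves only by the tool servo_tool, never from a script. Its arguments are lists of equal length, an entry for each row: "dp": the shift along the tool's x, y, z in m, a list of three; "rot": the turn, a rotation vector about the tool's x, y, z in rad, a list of three; "grip": the opening, from 0 (shut) to 1 (fully open). In form: {"dp": [[tx, ty, tz], ...], "rot": [[rx, ry, rz], ...], "grip": [grip, ...]}. A call has 1 to 8 rows; each row is the pose to reach, as a shift and turn from the pose commanded when the call began, along the tool's axes at that moment; what a row does not reach only later rows make up. A row lasts 1/8 s, in which the tool goes at most 62.5 mm and 10.7 degrees, less where a joint would pass 70% of its speed; a pose out of reach is approached as far as the arm can. A call with a gripper value outside its range is refused whole. The fingers move at their own pace and stop on an object; "squeeze" is the grip in N (left out, the last holds). Time passes only in rows, so rows that repeat a pose let the fingers close. It gives the time, the measured TCP pose, the force and the opening at its end, in the units of the state.
- arm.read_state(): the state, without advancing time (a new reading comes with each control period).
- arm.grab_frame(name): name is "scene" or "top" or "wrist"; returns (picture, depth): 420x560x3 uint8, blue, green, red; 420x560 float32, m along the optical axis (not along the pixel's ray), 0 where there is no reading.
- arm.camera_model(name): a dict with "fx", "fy", "cx", "cy" (pixels), "k1" (the pictures are not rectified: a ray, as slopes to the right and down, at radius r is drawn at 1 + k1 r^2 times it, then the intrinsics apply), "R" (3x3) and "t" (3): a world point X has camera coordinates R X + t; the wrist camera has in their place "hand_eye" (4x4, takes a point from camera to tool coordinates, whose origin is the TCP and whose axes are the tool frame's). Camera axes: x right, y down, z forward; pixel columns grow to the right and rows downward; lengths in m; the calibration is good to about 2 mm. A picture is of the moment at which its call begins: read the wrist's pose just before it. camera_model takes no time and is no camera call.
- arm.sign_off(): hands the job in, once; it reports no verdict.
The state is a dict: "t": time; "qpos": joint angles; "dq": joint speeds; "tau": joint torques, N m; "ee_pos": TCP position; "tcp_rot": TCP orientation; "wrist_force": force on the tool from outside, world axes, zero at the start; "torque": the same for the moment, N m; "width": finger opening in m.
Only numpy, scipy, OpenCV 4.12 (cv2) and the standard library are available. Lean on these libraries where they do the work, as an engineer would, in place of code of your own. Each camera call takes 0.05 s, during which the arm holds its last target.

## Working session

There is one attempt and no reset: what is moved stays moved. The work goes in short steps, Python scripts to look and compute and a tool call to move; the robot and the scene stay as the last step left them, time stands still between calls to the robot, and variables do not carry over. Pictures are saved under pics/ and viewed, and the job is handed in when it is done.

Besides the shell and the picture viewer there is one more tool, called after "Emit:" by a JSON object that holds its "api" and its "payload". servo_tool: Moves the arm, as the interface text tells. Its arguments: {"type":"object","properties":{"dp":{"type":"array"},"rot":{"type":"array"},"grip":{"type":"array"},"squeeze":{"type":"number"}},"required":["dp","rot","grip"]}

```bash
ls; mkdir -p pics; python3 - <<'E'
from station import arm
import cv2,numpy as np
s=arm.read_state();print({k:np.round(v,3).tolist() for k,v in s.items()})
for n in("scene","top"):
    p,d=arm.grab_frame(n);cv2.imwrite(f"pics/{n}0.png",p);np.save(f"pics/{n}0.npy",d)
    m=arm.camera_model(n);print(n,{k:np.round(v,4).tolist() for k,v in m.items()},(d>0).mean())
print(arm.camera_model("wrist"))
E
```

```text
pics
{'t': 0.0, 'qpos': [-1.13, 0.424, 1.631, -0.0, 1.089, -0.019], 'dq': [-0.001, -0.001, 0.0, -0.002, -0.002, -0.001], 'tau': [0.002, -55.738, -28.174, 0.0, 0.007, 0.0], 'ee_pos': [0.277, -0.56, 0.248], 'tcp_rot': [[-0.001, 0.896, 0.444], [0.001, 0.444, -0.896], [-1.0, 0.0, -0.002]], 'wrist_force': [-0.208, -0.248, -0.221], 'torque': [-0.028, 0.057, 0.058], 'width': 0.085}
scene {'fx': 473.1211, 'fy': 473.1211, 'cx': 277.4542, 'cy': 206.5577, 'k1': -0.0816, 'R': [[-0.9213, -0.3884, -0.0165], [-0.3112, 0.7622, -0.5676], [0.233, -0.5178, -0.8231]], 't': [0.5624, 0.2972, 1.6708]} 0.9959906462585034
top {'fx': 428.0327, 'fy': 428.0327, 'cx': 276.2882, 'cy': 208.8257, 'k1': -0.1084, 'R': [[-0.025, -0.9997, -0.0001], [-0.997, 0.025, -0.0737], [0.0737, -0.0018, -0.9973]], 't': [0.0257, 0.6036, 1.5092]} 0.9961947278911565
{'fx': 315.8111490993583, 'fy': 315.8111490993583, 'cx': 281.68890592810214, 'cy': 212.5230769877907, 'k1': -0.04741048189130833, 'hand_eye': array([[ 2.48142194e-04, -2.72212815e-01,  9.62237040e-01,
        -1.25027962e-01],
       [-8.14354885e-04, -9.62236806e-01, -2.72212539e-01,
         6.93765180e-02],
       [ 9.99999638e-01, -7.16055018e-04, -4.60449388e-04,
         5.55792079e-04],
       [ 0.00000000e+00,  0.00000000e+00,  0.00000000e+00,
         1.00000000e+00]])}
```

View pics/scene0.png

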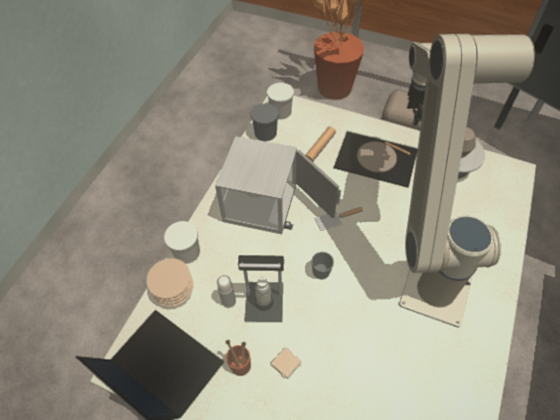

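View pics/top0.png

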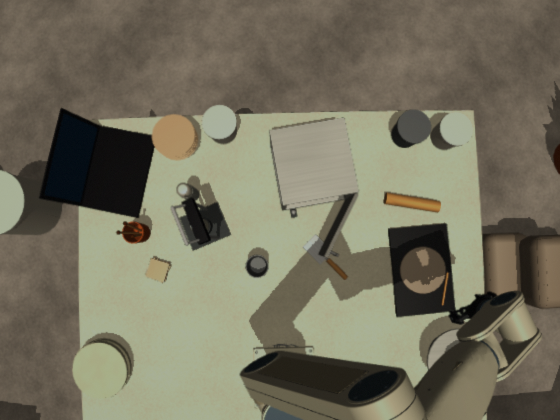

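```bash
cat > h.py <<'E'
import numpy as np,cv2
from station import arm
def ray(m,u,v):
    x,y=(u-m['cx'])/m['fx'],(v-m['cy'])/m['fy']
    x=np.asarray(x,float);y=np.asarray(y,float);a,b=x.copy(),y.copy()
    for _ in range(10):
        r=a*a+b*b;a=x/(1+m['k1']*r);b=y/(1+m['k1']*r)
    return np.stack([a,b,np.ones_like(a)],-1)
def RT(n,s=None):
    m=arm.camera_model(n)
    if n=='wrist':
        T=m['hand_eye'];Rw=np.array(s['tcp_rot'])@T[:3,:3];o=np.array(s['tcp_rot'])@T[:3,3]+np.array(s['ee_pos'])
        return m,Rw,o
    R=np.array(m['R']);return m,R.T,-R.T@np.array(m['t'])
def cloud(n,d,s=None):
    m,Rw,o=RT(n,s);v,u=np.mgrid[:d.shape[0],:d.shape[1]]
    P=ray(m,u,v)*d[...,None]
    return P@Rw.T+o
def onplane(n,u,v,z,s=None):
    m,Rw,o=RT(n,s);r=ray(m,u,v)@Rw.T;k=(z-o[2])/r[...,2];return o+r*k[...,None]
def proj(n,X,s=None):
    m,Rw,o=RT(n,s);c=(np.asarray(X)-o)@Rw;a=c[...,:2]/c[...,2:];r=(a**2).sum(-1,keepdims=True)
    a=a*(1+m['k1']*r);return a*[m['fx'],m['fy']]+[m['cx'],m['cy']]
E
python3 - <<'E'
import cv2
a=cv2.imread('pics/scene0.png');b=cv2.imread('pics/top0.png')
cv2.imwrite('pics/s_z.png',cv2.resize(a[200:385,190:390],None,fx=4,fy=3.2,interpolation=3)[:600])
cv2.imwrite('pics/t_z.png',cv2.resize(b[110:285,110:370],None,fx=3,fy=3,interpolation=3))
E
```

```text
(no output)
```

View pics/s_z.png

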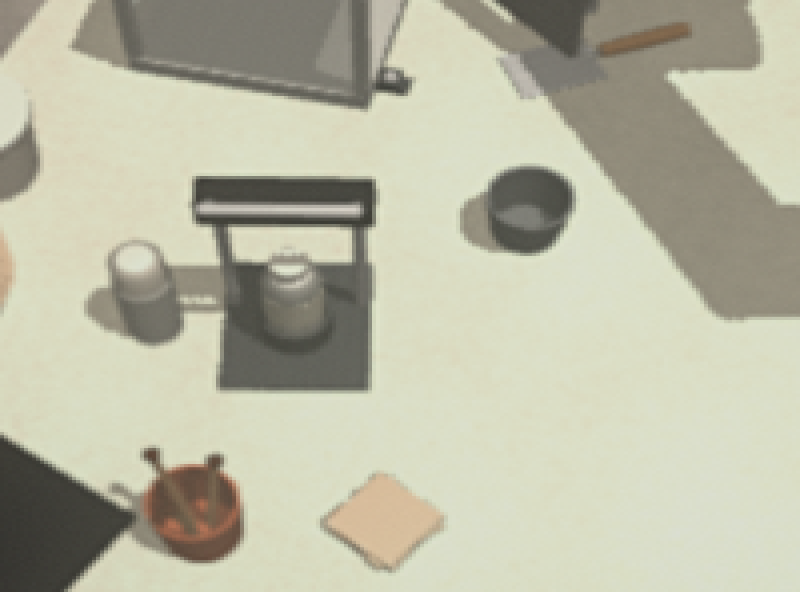

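View pics/t_z.png

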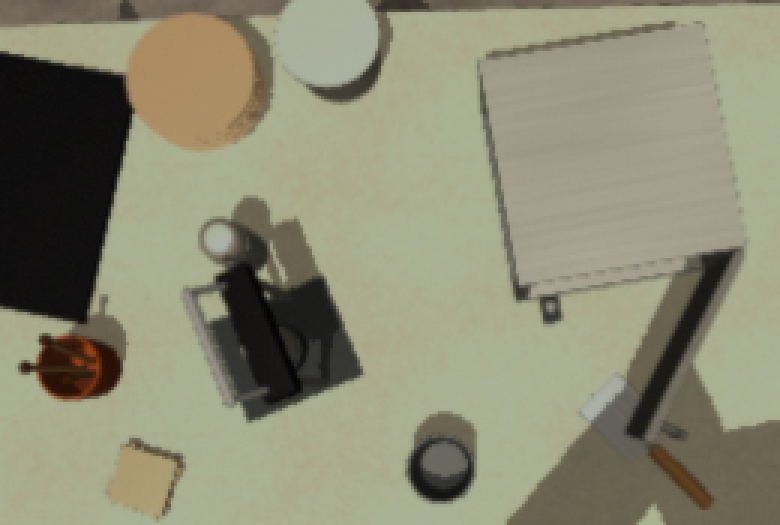

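```bash
python3 - <<'E'
from h import *
for n in('top','scene'):
    d=np.load(f'pics/{n}0.npy');C=cloud(n,d);np.save(f'pics/{n}C.npy',C)
    tab=C[380:415,100:200] if n=='top' else C[330:400,300:400];print(n,'table z',np.median(tab[...,2]))
    V,U=np.mgrid[:420,:560]
    def reg(name,u0,u1,v0,v1,z0,z1):
        M=(U>=u0)&(U<u1)&(V>=v0)&(V<v1)&(C[...,2]>z0)&(C[...,2]<z1)&(d>0);P=C[M]
        if len(P)<5: print(name,len(P));return
        r=cv2.minAreaRect((P[:,:2]*1000).astype(np.float32))
        print(name,len(P),'mean',P.mean(0).round(4),'rect',np.round(r[0],1),np.round(r[1],1),round(r[2],1))
        print('  box',np.round(cv2.boxPoints(r)).tolist())
    if n=='top':
        reg('lamp',165,235,180,260,.265,.295)
        reg('rail',165,235,180,260,.305,.335)
        reg('plate',165,240,180,260,.004,.013)
        reg('roof',265,365,110,215,.225,.26)
        reg('door',310,360,185,270,.215,.26)
        reg('handle',325,345,240,265,.12,.16)
        reg('othercan',170,200,175,205,.14,.18)
    else:
        reg('lamp',230,295,250,285,.265,.295)
        reg('rail',230,295,250,285,.305,.335)
        reg('plate',235,290,270,325,.004,.013)
        reg('cap',250,280,270,292,.165,.205)
        reg('othercan',210,240,270,310,.14,.18)
        reg('door',290,345,150,220,.2,.26)
E
```

```text
top table z 0.0004491704699979282
lamp 603 mean [0.5565 0.2544 0.28  ] rect [556.3 256.7] [140.4  40.2] 21.9
  box [[484.0, 249.0], [499.0, 212.0], [629.0, 264.0], [614.0, 301.0]]
rail 195 mean [0.5416 0.2912 0.3234] rect [543.  288.7] [121.1  22.8] 20.9
  box [[482.0, 278.0], [490.0, 257.0], [604.0, 300.0], [595.0, 321.0]]
plate 1266 mean [0.5647 0.263  0.0073] rect [574.6 281.9] [271.6 288.2] 88.9
  box [[428.0, 149.0], [716.0, 143.0], [721.0, 415.0], [433.0, 420.0]]
roof 5863 mean [ 0.7323 -0.1094  0.2403] rect [ 705.2 -112.5] [302.2 238.6] 8.6
  box [[538.0, -17.0], [574.0, -253.0], [872.0, -208.0], [837.0, 28.0]]
door 838 mean [ 0.603  -0.1683  0.2364] rect [ 546.9 -166. ] [148.4 222.2] 88.9
  box [[434.0, -238.0], [657.0, -242.0], [659.0, -94.0], [437.0, -90.0]]
handle 39 mean [ 0.4549 -0.1685  0.143 ] rect [ 457.6 -164.6] [58.7 22.9] 35.1
  box [[427.0, -172.0], [440.0, -191.0], [488.0, -157.0], [475.0, -138.0]]
othercan 174 mean [0.6661 0.3144 0.1636] rect [656.  293.8] [97.  44.3] 63.5
  box [[615.0, 260.0], [654.0, 240.0], [698.0, 327.0], [658.0, 347.0]]
scene table z -0.00
[... 200 characters left out ...]
 rect [537.6 294.2] [119.4  12.9] 20.3
  box [[479.0, 280.0], [484.0, 267.0], [596.0, 309.0], [591.0, 321.0]]
plate 813 mean [0.5436 0.2826 0.0074] rect [560.9 259.2] [195.2 204.2] 23.7
  box [[431.0, 313.0], [513.0, 126.0], [691.0, 205.0], [609.0, 392.0]]
cap 90 mean [0.5407 0.2747 0.1745] rect [535.7 257.8] [76.  34.1] 63.0
  box [[503.0, 232.0], [534.0, 216.0], [568.0, 284.0], [538.0, 299.0]]
othercan 172 mean [0.6606 0.3228 0.1619] rect [662.  321.3] [43.1 45.5] 26.4
  box [[633.0, 332.0], [653.0, 291.0], [691.0, 311.0], [671.0, 351.0]]
door 448 mean [ 0.5449 -0.184   0.2232] rect [ 550.3 -156.2] [ 93.5 232.3] 63.9
  box [[425.0, -147.0], [634.0, -249.0], [675.0, -165.0], [467.0, -63.0]]
```

```bash
python3 - <<'E'
from h import *
V,U=np.mgrid[:420,:560]
T=np.load('pics/topC.npy');S=np.load('pics/sceneC.npy')
def rect(P,name):
    r=cv2.minAreaRect((P[:,:2]*1000).astype(np.float32));print(name,len(P),P.mean(0).round(4),np.round(r[0],1),np.round(r[1],1),round(r[2],2))
# plate by colour in scene view (dark pixels on plane z~8mm)
g=cv2.cvtColor(cv2.imread('pics/scene0.png'),6)
Q=onplane('scene',U,V,0.008)
o=np.array([.5465,.277]);sx=np.array([.367,-.930]);sy=np.array([.93,.367])
M=(g<100)&(S[...,2]<.014)&(np.hypot(Q[...,0]-.547,Q[...,1]-.277)<.12)
rect(Q[M],'plate scene')
L=(Q[M][:,:2]-o)@np.c_[sx,sy]; print('local pct x,y',np.percentile(L,[1,99],axis=0).round(4))
# cap
b=cv2.imread('pics/scene0.png');M=(U>250)&(U<280)&(V>265)&(V<292)&(S[...,2]>.168)&(S[...,2]<.21)&(np.hypot(S[...,0]-.547,S[...,1]-.277)<.03)
print('cap zs',np.percentile(S[M][:,2],[5,50,80,90,95]),S[M].mean(0), S[M].max(0),M.sum())
# cabinet roof top
M=(U>265)&(U<365)&(V>110)&(V<215)&(T[...,2]>.23)&(T[...,2]<.25)&(T[...,0]>.6)
Mo=cv2.morphologyEx(M.astype(np.uint8),cv2.MORPH_OPEN,np.ones((15,15)))>0
rect(T[Mo],'roof')
# door top: z .225-.24 outside roof
M2=(U>300)&(U<365)&(V>185)&(V<270)&(T[...,2]>.2)&(T[...,2]<.25)&~(cv2.dilate(Mo.astype(np.uint8),np.ones((5,5)))>0)
P=T[M2&(T[...,2]>.222)&(T[...,2]<.238)];rect(P,'doortop')
c=P[:,:2].mean(0);u,s,vt=np.linalg.svd(P[:,:2]-c,full_matrices=False);print(c,vt[0],np.degrees(np.arctan2(vt[0][1],vt[0][0])),np.percentile((P[:,:2]-c)@vt[0],[1,99]))
# bystanders
def blob(name,C,u0,u1,v0,v1,z0,z1):
    M=(U>=u0)&(U<u1)&(V>=v0)&(V<v1)&(C[...,2]>z0)&(C[...,2]<z1);rect(C[M],name)
blob('pot',T,115,155,215,245,.03,.3);blob('pottools',T,115,155,215,245,.14,.25);blob('tiles',T,140,175,255,285,.01,.04);blob('cup',T,245,272,250,280,.05,.1)
blob('othercan',S,210,240,270,310,.1,.2)
blob('handle',T,320,350,230,265,.1,.16)
E
```

```text
plate scene 789 [0.5425 0.2887 0.008 ] [548.4 273.9] [123.6 139.2] 22.57
local pct x,y [[-0.0665 -0.0608]
 [ 0.0726  0.0597]]
cap zs [0.16943972 0.17427748 0.17699139 0.17817158 0.17887493] [0.54487659 0.27907132 0.1741798 ] [0.55965619 0.29430232 0.18024944] 75
roof 5471 [ 0.7324 -0.1089  0.2405] [ 736.1 -107.9] [239.4 237.9] 8.71
doortop 272 [ 0.5303 -0.1859  0.2301] [ 534.1 -188.5] [ 12.1 217.2] 61.46
[ 0.5303345  -0.18593036] [-0.87946556  0.47596254] 151.57796086151473 [-0.10797954  0.10253654]
pot 426 [0.5316 0.506  0.091 ] [530.5 506.6] [72.9 74.9] 59.96
pottools 63 [0.5376 0.5056 0.1707] [529.  509.6] [57.2 53.4] 25.02
tiles 417 [0.397  0.4408 0.0221] [391.3 449.1] [84.4 89.9] 66.79
cup 145 [0.4025 0.0857 0.0732] [407.2  81.4] [75.6 78.8] 88.71
othercan 272 [0.6579 0.3262 0.1467] [662.4 322.2] [50.7 46.6] 26.23
handle 80 [ 0.4692 -0.1611  0.135 ] [ 470.8 -175.1] [50.4 90.3] 62.88
```

```bash
cat >> h.py <<'E'
from scipy.spatial.transform import Rotation as Ro
ST=np.array([.5465,.2765,0]);SX=np.array([np.cos(np.radians(-68.2)),np.sin(np.radians(-68.2)),0]);SY=np.array([-SX[1],SX[0],0]);K=np.array([0,0,1.])
R0=np.array([[0,0,-1.],[0,1,0],[1,0,0]])
def fk(q1,th,q4,q5,q6):
    return (Ro.from_euler('Z',q1)*Ro.from_euler('Y',th)*Ro.from_euler('Z',q4)*Ro.from_euler('Y',q5)*Ro.from_euler('Z',q6)).as_matrix()@R0
def wristang(R,q1,th):
    M=(Ro.from_euler('Z',q1)*Ro.from_euler('Y',th)).as_matrix().T@R@R0.T
    return Ro.from_matrix(M).as_euler('ZYZ')
def tilt(lean,zsign=1):
    a=np.radians(lean);x=np.sin(a)*SX-np.cos(a)*K;z=zsign*SY;return np.c_[x,np.cross(z,x),z]
def go(P,R,s=None):
    s=s or arm.read_state();A=np.array(s['tcp_rot']);p=np.array(s['ee_pos'])
    return (A.T@(np.array(P)-p)).round(4).tolist(),Ro.from_matrix(A.T@R).as_rotvec().round(4).tolist()
E
python3 - <<'E'
from h import *
s=arm.read_state();q=s['qpos'];print(np.abs(fk(q[0],q[1]+q[2],q[3],q[4],q[5])-s['tcp_rot']).max(), np.abs(fk(q[0],q[1]+q[2],q[3],q[4],-np.array(q[5]))-s['tcp_rot']).max())
for zs in(1,-1):
  R=tilt(45,zs)
  for q1 in(.6,.8):
    for th in(1.8,2.0,2.2): print(zs,q1,th,wristang(R,q1,th).round(2))
E
```

```text
3.885780586188048e-16 0.03432518150014924
1 0.6 1.8 [-0.76  1.56  0.32]
1 0.6 2.0 [-0.77  1.42  0.46]
1 0.6 2.2 [-0.81  1.27  0.6 ]
1 0.8 1.8 [-0.71  1.69  0.46]
1 0.8 2.0 [-0.7   1.54  0.59]
1 0.8 2.2 [-0.72  1.39  0.72]
-1 0.6 1.8 [-0.76  1.56 -2.83]
-1 0.6 2.0 [-0.77  1.42 -2.69]
-1 0.6 2.2 [-0.81  1.27 -2.54]
-1 0.8 1.8 [-0.71  1.69 -2.68]
-1 0.8 2.0 [-0.7   1.54 -2.55]
-1 0.8 2.2 [-0.72  1.39 -2.42]
```

```bash
python3 - <<'E'
from h import *
s=arm.read_state();A=np.array(s['tcp_rot'])
R=tilt(45);rv=Ro.from_matrix(A.T@R).as_rotvec();print(rv,np.degrees(np.linalg.norm(rv)))
R1=A@Ro.from_rotvec(rv/2).as_matrix();print(R1.round(2))
print(go([.55,-.08,.5],R1)); P=ST-.085*SX+.28*K;print(P)
E
```

```text
[-1.40779976 -0.58436776 -0.63253156] 94.55508457784879
[[-0.    0.39  0.92]
 [-0.41  0.84 -0.35]
 [-0.91 -0.38  0.15]]
([-0.2519, 0.4573, -0.3092], [-0.7039, -0.2922, -0.3163])
[0.51493373 0.3554213  0.28      ]
```

Emit:
{"api": "servo_tool", "payload": {"dp": [[-0.03,0.045,-0.03],[-0.06,0.09,-0.06],[-0.09,0.14,-0.09],[-0.12,0.19,-0.13],[-0.15,0.24,-0.16],[-0.18,0.29,-0.2],[-0.21,0.34,-0.23],[-0.23,0.39,-0.26]], "rot": [[-0.09,-0.04,-0.04],[-0.18,-0.075,-0.08],[-0.27,-0.11,-0.12],[-0.36,-0.15,-0.16],[-0.45,-0.19,-0.2],[-0.54,-0.22,-0.24],[-0.63,-0.26,-0.28],[-0.7,-0.29,-0.32]], "grip": [0,0,0,0,0,0,0,0]}}

```text
t: 1.1
ee_pos: [0.4998, -0.1714, 0.4708]
tcp_rot: [[-0.006, 0.386, 0.922], [-0.412, 0.839, -0.354], [-0.911, -0.382, 0.154]]
wrist_force: [0.7, -0.1, -0.6]
width: -0.0
```

```bash
python3 - <<'E'
from h import *
s=arm.read_state();print(s['t'],s['qpos'],s['ee_pos'],s['width'])
q=s['qpos'];print(np.abs(fk(q[0],q[1]+q[2],q[3],q[4],q[5])-s['tcp_rot']).max())
print(go(ST-.085*SX+.36*K,tilt(45)))
E
```

```text
1.1 [-0.13164337  0.06252592  1.64918572 -0.42882355  1.3945923   0.33503475] [ 0.49978952 -0.17144663  0.47080625] -3.9891490868368686e-05
4.440892098500626e-16
([-0.1163, 0.4905, -0.1898], [-0.7041, -0.2948, -0.3114])
```

```bash
python3 - <<'E'
from h import *
print(go(ST-.15*SX+.45*K,tilt(45)))
E
```

```text
([-0.223, 0.4974, -0.2196], [-0.7041, -0.2948, -0.3114])
```

Emit:
{"api": "servo_tool", "payload": {"dp": [[-0.022,0.05,-0.022],[-0.045,0.1,-0.044],[-0.067,0.15,-0.066],[-0.09,0.2,-0.088],[-0.112,0.25,-0.11],[-0.134,0.3,-0.132],[-0.156,0.35,-0.154],[-0.178,0.4,-0.176]], "rot": [[-0.09,-0.04,-0.04],[-0.18,-0.075,-0.08],[-0.27,-0.115,-0.12],[-0.36,-0.15,-0.16],[-0.45,-0.19,-0.2],[-0.54,-0.225,-0.24],[-0.63,-0.265,-0.28],[-0.704,-0.295,-0.311]], "grip": [0,0,0,0,0,0,0,0]}}

```text
t: 2.1
ee_pos: [0.4933, 0.3004, 0.452]
tcp_rot: [[0.262, -0.264, 0.928], [-0.656, 0.657, 0.372], [-0.708, -0.707, -0.001]]
wrist_force: [1.1, 0.0, -0.2]
width: 0.0001
```

```bash
python3 - <<'E'
from h import *
s=arm.read_state();print(s['t'],s['qpos'],s['ee_pos'],s['wrist_force'])
for x,z in((-.15,.36),(-.095,.3)): print(go(ST+x*SX+z*K,tilt(45)))
E
```

```text
2.1 [ 0.8416831   0.3424448   1.4667105  -0.69288256  1.70987913  0.49625102] [0.493268   0.3003666  0.45201942] [ 1.10725975  0.04049442 -0.15248075]
([-0.0112, 0.1414, 0.0408], [0.0015, -0.0002, -0.0008])
([0.0701, 0.1449, 0.0408], [0.0015, -0.0002, -0.0008])
```

Emit:
{"api": "servo_tool", "payload": {"dp": [[-0.004,0.05,0.014],[-0.008,0.1,0.028],[-0.011,0.14,0.041],[0.02,0.142,0.041],[0.05,0.144,0.041],[0.07,0.145,0.041],[0.07,0.145,0.041],[0.07,0.145,0.041]], "rot": [[0,0,0],[0,0,0],[0,0,0],[0,0,0],[0,0,0],[0,0,0],[0,0,0],[0,0,0]], "grip": [0,0,0,0,0,0,0,0]}}

```text
t: 3.1
ee_pos: [0.5125, 0.3637, 0.3016]
tcp_rot: [[0.262, -0.261, 0.929], [-0.655, 0.66, 0.369], [-0.709, -0.705, 0.002]]
wrist_force: [0.1, 0.3, 0.9]
width: 0.0
```

```bash
python3 - <<'E'
from h import *
s=arm.read_state();print(s['t'],s['qpos'],s['ee_pos'],s['wrist_force'])
p,d=arm.grab_frame('wrist');cv2.imwrite('pics/w1.png',p);np.save('pics/w1.npy',d)
C=cloud('wrist',d,s);L=(C-ST)@np.c_[SX,SY,K]
print('rail');M=(L[...,2]>.3)&(L[...,2]<.34)&(abs(L[...,1])<.07)&(abs(L[...,0]+.02)<.05)&(d>0);print(M.sum(),L[M].mean(0) if M.any() else 0)
M=(L[...,2]>.165)&(L[...,2]<.2)&(np.hypot(L[...,0],L[...,1])<.03)&(d>0)
print(M.sum(),np.percentile(L[M],[2,20,50,80,98],axis=0).round(4))
p2,_=arm.grab_frame('scene');cv2.imwrite('pics/s2.png',p2[150:360,150:430])
E
```

```text
3.1 [ 0.88070002  0.56707662  1.46275919 -0.6667868   1.55987915  0.66830777] [0.51252882 0.36367712 0.30160091] [0.12591925 0.28512996 0.90720736]
rail
323 [-0.02155386  0.00630606  0.31955107]
841 [[-0.0148 -0.013   0.1655]
 [-0.0126 -0.0069  0.1704]
 [-0.0055  0.0014  0.1743]
 [ 0.0043  0.0093  0.1748]
 [ 0.0136  0.0157  0.1754]]
```

View pics/w1.png

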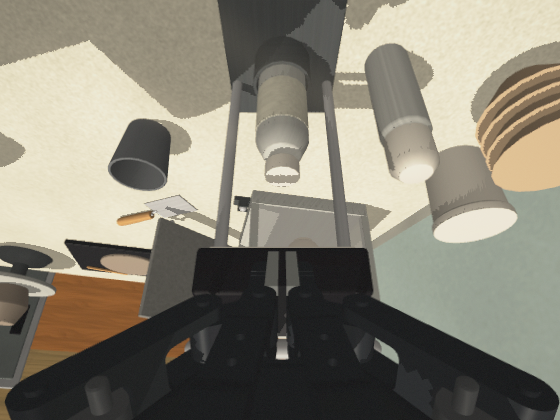

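View pics/s2.png

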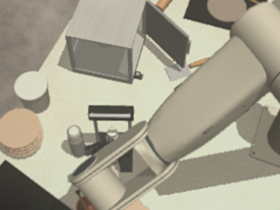

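```bash
python3 - <<'E'
from h import *
print(go(ST-.006*SX+.001*SY+.215*K,tilt(45)))
E
```

```text
([0.1235, -0.0012, 0.0001], [-0.003, 0.0003, -0.0033])
```

Emit:
{"api": "servo_tool", "payload": {"dp": [[0.03,0,0],[0.06,0,0],[0.085,-0.001,0],[0.105,-0.001,0],[0.115,-0.001,0],[0.123,-0.001,0],[0.123,-0.001,0]], "rot": [[0,0,0],[0,0,0],[0,0,0],[0,0,0],[0,0,0],[-0.003,0,-0.003],[-0.003,0,-0.003]], "grip": [0,0,0,0,0,0,0]}}

```text
t: 4.08
ee_pos: [0.5446, 0.2818, 0.2141]
tcp_rot: [[0.261, -0.264, 0.929], [-0.658, 0.656, 0.371], [-0.707, -0.708, -0.002]]
wrist_force: [-0.1, 1.4, 0.4]
width: 0.0001
```

```bash
python3 - <<'E'
from h import *
s=arm.read_state();print(s['t'],s['ee_pos'],(np.array(s['ee_pos'])-ST)@np.c_[SX,SY,K],s['wrist_force'])
p,d=arm.grab_frame('wrist');cv2.imwrite('pics/w2.png',p)
E
```

```text
4.075 [0.54459873 0.28183374 0.21409819] [-0.00565837  0.00021547  0.21409819] [-0.09565535  1.43055107  0.35300561]
```

View pics/w2.png

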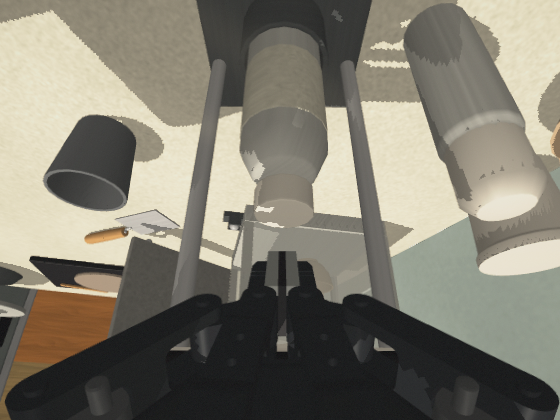

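Emit:
{"api": "servo_tool", "payload": {"dp": [[0.0035,0.0035,0],[0.007,0.007,0],[0.0085,0.0085,0],[0.0085,0.0085,0]], "rot": [[0,0,0],[0,0,0],[0,0,0],[0,0,0]], "grip": [0,0,0,0]}}

```text
t: 4.62
ee_pos: [0.5445, 0.2818, 0.2019]
tcp_rot: [[0.261, -0.264, 0.929], [-0.658, 0.655, 0.371], [-0.706, -0.708, -0.002]]
wrist_force: [0.7, -0.8, 0.0]
width: 0.0002
```

Emit:
{"api": "servo_tool", "payload": {"dp": [[0.0014,0.0014,0],[0.0014,0.0014,0]], "rot": [[0,0,0],[0,0,0]], "grip": [0,0]}}

```text
t: 4.88
ee_pos: [0.5445, 0.2818, 0.2001]
tcp_rot: [[0.261, -0.263, 0.929], [-0.658, 0.656, 0.371], [-0.707, -0.708, -0.002]]
wrist_force: [0.0, -1.0, 0.2]
width: 0.0005
```

Emit:
{"api": "servo_tool", "payload": {"dp": [[0.0014,0.0014,0],[0.0014,0.0014,0]], "rot": [[0,0,0],[0,0,0]], "grip": [0,0]}}

```text
t: 5.12
ee_pos: [0.5445, 0.2818, 0.1981]
tcp_rot: [[0.261, -0.263, 0.929], [-0.658, 0.656, 0.371], [-0.707, -0.708, -0.002]]
wrist_force: [0.5, -0.4, -0.2]
width: 0.0001
```

Emit:
{"api": "servo_tool", "payload": {"dp": [[0.0014,0.0014,0],[0.0014,0.0014,0]], "rot": [[0,0,0],[0,0,0]], "grip": [0,0]}}

```text
t: 5.38
ee_pos: [0.5445, 0.2817, 0.1961]
tcp_rot: [[0.261, -0.264, 0.929], [-0.658, 0.656, 0.371], [-0.707, -0.708, -0.002]]
wrist_force: [0.6, -0.4, 0.7]
width: 0.0001
```

Emit:
{"api": "servo_tool", "payload": {"dp": [[0.0014,0.0014,0],[0.0014,0.0014,0]], "rot": [[0,0,0],[0,0,0]], "grip": [0,0]}}

```text
t: 5.62
ee_pos: [0.5445, 0.2818, 0.1941]
tcp_rot: [[0.261, -0.264, 0.929], [-0.658, 0.656, 0.371], [-0.707, -0.708, -0.002]]
wrist_force: [-0.4, -0.4, 0.5]
width: -0.0001
```

Emit:
{"api": "servo_tool", "payload": {"dp": [[0.0014,0.0014,0],[0.0014,0.0014,0]], "rot": [[0,0,0],[0,0,0]], "grip": [0,0]}}

```text
t: 5.88
ee_pos: [0.5447, 0.2819, 0.1926]
tcp_rot: [[0.262, -0.263, 0.929], [-0.658, 0.656, 0.371], [-0.706, -0.708, -0.001]]
wrist_force: [-0.9, 0.5, 2.8]
width: 0.0001
```

```bash
python3 - <<'E'
from h import *
p,d=arm.grab_frame('wrist');cv2.imwrite('pics/w3.png',cv2.resize(p[150:330,180:390],None,fx=3,fy=3))
E
```

```text
(no output)
```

View pics/w3.png

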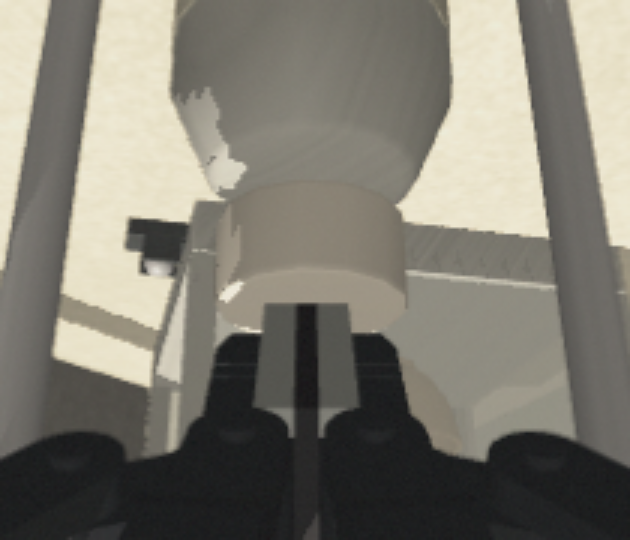

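Emit:
{"api": "servo_tool", "payload": {"dp": [[0.0014,0.0014,0],[0.0028,0.0028,0]], "rot": [[0,0,0],[0,0,0]], "grip": [0,0]}}

```text
t: 6.18
ee_pos: [0.5447, 0.2818, 0.1886]
tcp_rot: [[0.262, -0.263, 0.929], [-0.658, 0.656, 0.371], [-0.706, -0.708, -0.001]]
wrist_force: [-1.2, 0.5, 4.8]
width: -0.0
```

Emit:
{"api": "servo_tool", "payload": {"dp": [[0.001,0.001,0],[0.0018,0.0018,0],[0.0018,0.0018,0]], "rot": [[0,0,0],[0,0,0],[0,0,0]], "grip": [0,0,0]}}

```text
t: 6.55
ee_pos: [0.5447, 0.2819, 0.1861]
tcp_rot: [[0.262, -0.263, 0.929], [-0.658, 0.655, 0.371], [-0.706, -0.708, -0.001]]
wrist_force: [-0.9, 0.9, 6.8]
width: 0.0002
```

```bash
python3 - <<'E'
from h import *
p,d=arm.grab_frame('wrist');cv2.imwrite('pics/w4.png',cv2.resize(p[150:330,180:390],None,fx=3,fy=3));print(arm.read_state()['wrist_force'],arm.read_state()['ee_pos'])
E
```

```text
[-1.25733482  0.73369322  6.41722991] [0.54468391 0.28185147 0.18612708]
```

View pics/w4.png

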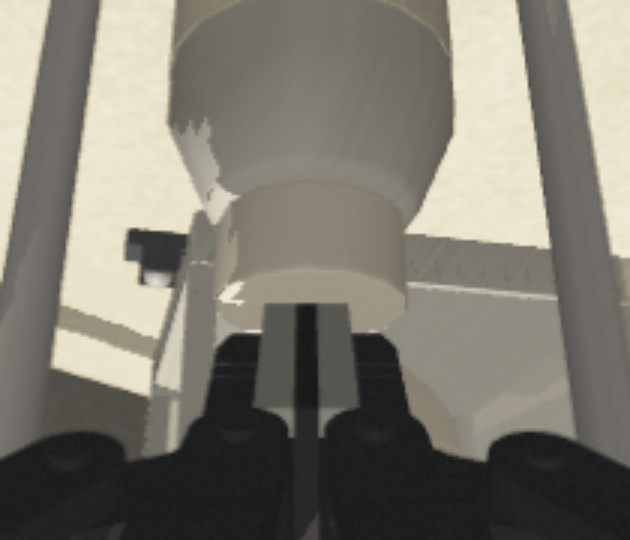

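Emit:
{"api": "servo_tool", "payload": {"dp": [[0,0,0],[0,0,0],[-0.0035,-0.0035,0],[-0.008,-0.008,0],[-0.013,-0.013,0],[-0.03,-0.013,0],[-0.06,-0.013,0],[-0.1,-0.013,0]], "rot": [[0,0,0],[0,0,0],[0,0,0],[0,0,0],[0,0,0],[0,0,0],[0,0,0],[0,0,0]], "grip": [0,0,0,0,0,0,0,0]}}

```text
t: 7.6
ee_pos: [0.5211, 0.3396, 0.2663]
tcp_rot: [[0.26, -0.264, 0.929], [-0.658, 0.655, 0.371], [-0.707, -0.708, -0.003]]
wrist_force: [0.4, 0.4, 0.6]
width: -0.0001
```

```bash
python3 - <<'E'
from h import *
s=arm.read_state();print(s['t'],s['ee_pos'],s['wrist_force'])
p,d=arm.grab_frame('wrist');cv2.imwrite('pics/w5.png',p)
C=cloud('wrist',d,s);L=(C-ST)@np.c_[SX,SY,K]
M=(L[...,2]>.16)&(L[...,2]<.2)&(np.hypot(L[...,0],L[...,1])<.03)&(d>0)
print(np.percentile(L[M][:,2],[50,80,98]))
E
```

```text
7.6 [0.52112108 0.33962045 0.26628546] [0.38477095 0.42476682 0.64768217]
[0.1740098  0.17470839 0.17523411]
```

View pics/w5.png

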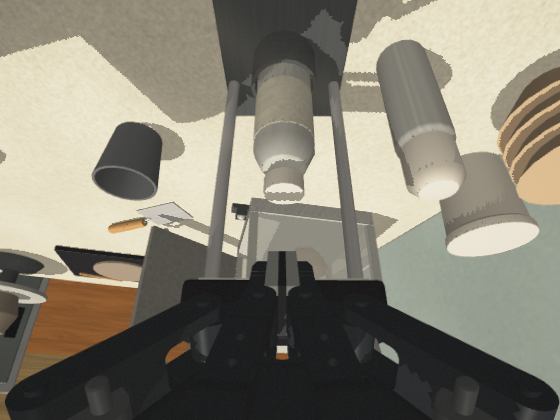

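```bash
cat >> h.py <<'E'
H=np.array([.634,-.235,0]);CY=np.radians(98.7)
def lean(az,l,zs):
    a=np.radians(az);l=np.radians(l);h=np.array([np.cos(a),np.sin(a),0]);x=np.sin(l)*h-np.cos(l)*K;z=zs*np.cross(K,h);return np.c_[x,np.cross(z,x),z]
def dp(th,y=.13,x=-.012,z=.2):
    a=CY+th;Y=np.array([np.cos(a),np.sin(a),0]);X=np.array([np.sin(a),-np.cos(a),0]);return H+y*Y+x*X+z*K
E
python3 - <<'E'
from h import *
for zs in(1,-1):
  R=lean(25,40,zs);print(zs,R.round(2).tolist())
  for q1 in(-.7,-.3): print(q1,wristang(R,q1,2.0).round(2),wristang(R,q1,2.4).round(2))
R=lean(25,40,1)
for th in(.92,.5,0): print(th,dp(th),dp(th)-.017*R[:,0])
print(go(ST-.15*SX+.42*K,tilt(45)))
E
```

```text
1 [[0.58, -0.69, -0.42], [0.27, -0.32, 0.91], [-0.77, -0.64, 0.0]]
-0.7 [ 0.78  0.97 -3.11] [1.07 0.73 2.75]
-0.3 [ 0.71  0.72 -2.75] [1.2  0.48 2.94]
-1 [[0.58, 0.69, 0.42], [0.27, 0.32, -0.91], [-0.77, 0.64, -0.0]]
-0.7 [0.78 0.97 0.03] [ 1.07  0.73 -0.4 ]
-0.3 [0.71 0.72 0.39] [ 1.2   0.48 -0.2 ]
0.92 [ 0.51410698 -0.18333121  0.2       ] [ 0.5042034  -0.18794932  0.21302276]
0.5 [ 0.5455955  -0.13893417  0.2       ] [ 0.53569192 -0.14355228  0.21302276]
0 [ 0.60247417 -0.10831092  0.2       ] [ 0.59257059 -0.11292904  0.21302276]
([-0.1609, -0.0501, -0.0011], [-0.0013, 0.004, -0.0028])
```

Emit:
{"api": "servo_tool", "payload": {"dp": [[-0.04,-0.01,0],[-0.08,-0.03,0],[-0.12,-0.05,0],[-0.16,-0.05,0],[-0.16,-0.09,0],[-0.16,-0.1,0]], "rot": [[0,0,0],[0,0,0],[0,0,0],[0,0,0],[0,0,0],[0,0,0]], "grip": [0,0,0,0,0,0]}}

```text
t: 8.4
ee_pos: [0.5064, 0.3787, 0.4518]
tcp_rot: [[0.263, -0.262, 0.929], [-0.655, 0.658, 0.371], [-0.708, -0.706, 0.002]]
wrist_force: [-1.3, -0.9, -0.2]
width: 0.0003
```

```bash
python3 - <<'E'
from h import *
s=arm.read_state();print(s['t'],s['ee_pos'],s['qpos'])
A=np.array(s['tcp_rot']);R=lean(25,40,-1);rv=Ro.from_matrix(A.T@R).as_rotvec();print(rv,np.degrees(np.linalg.norm(rv)))
for f in(.25,.5,.75):
  M=A@Ro.from_rotvec(f*rv).as_matrix();print(M[:,0].round(2),wristang(M,.8-f*1.4,1.9).round(2))
M=A@Ro.from_rotvec(.5*rv).as_matrix()
print(go([.52,.08,.5],M));print(go([.44,-.27,.46],R))
E
```

```text
8.4 [0.50637359 0.37867655 0.45181846] [ 0.90150462  0.45653999  1.29833054 -0.67858588  1.78772791  0.51012469]
[1.63394345 0.07169604 1.16703188] 115.11854176866863
[ 0.22 -0.43 -0.88] [-0.52  1.27  0.63]
[ 0.27 -0.15 -0.95] [-0.21  1.    0.58]
[ 0.4   0.1  -0.91] [0.26 0.88 0.37]
([0.1652, -0.2341, -0.0981], [0.817, 0.0358, 0.5835])
([0.4019, -0.4151, -0.3023], [1.6339, 0.0717, 1.167])
```

Emit:
{"api": "servo_tool", "payload": {"dp": [[0.027,-0.039,-0.016],[0.055,-0.078,-0.033],[0.082,-0.117,-0.049],[0.11,-0.156,-0.065],[0.138,-0.195,-0.082],[0.165,-0.234,-0.098]], "rot": [[0.136,0.006,0.097],[0.272,0.012,0.194],[0.408,0.018,0.292],[0.545,0.024,0.389],[0.68,0.03,0.486],[0.817,0.036,0.583]], "grip": [0,0,0,0,0,0]}}

```text
t: 9.15
ee_pos: [0.5196, 0.0793, 0.4984]
tcp_rot: [[0.264, 0.383, 0.885], [-0.151, 0.923, -0.354], [-0.953, -0.04, 0.301]]
wrist_force: [0.2, -0.3, -0.6]
width: 0.0001
```

```bash
python3 - <<'E'
from h import *
s=arm.read_state();print(s['t'],s['ee_pos'],s['qpos'])
print(go([.44,-.27,.46],lean(25,40,-1)))
E
```

```text
9.15 [0.51964844 0.07925667 0.49842083] [ 0.24229718 -0.03271254  1.6630783  -0.22028209  1.29084166  0.66733108]
([0.0683, -0.3513, 0.0417], [0.8134, 0.0357, 0.5844])
```

Emit:
{"api": "servo_tool", "payload": {"dp": [[0.01,-0.055,0.007],[0.02,-0.11,0.014],[0.03,-0.165,0.02],[0.04,-0.22,0.027],[0.05,-0.28,0.034],[0.068,-0.35,0.042],[0.068,-0.35,0.042]], "rot": [[0.136,0.006,0.097],[0.272,0.012,0.194],[0.408,0.018,0.292],[0.545,0.024,0.389],[0.68,0.03,0.486],[0.813,0.036,0.584],[0.813,0.036,0.584]], "grip": [0,0,0,0,0,0,0]}}

```text
t: 10.02
ee_pos: [0.4398, -0.2725, 0.4596]
tcp_rot: [[0.581, 0.699, 0.417], [0.268, 0.32, -0.909], [-0.769, 0.64, -0.002]]
wrist_force: [-0.3, 1.0, 0.3]
width: 0.0001
```

```bash
python3 - <<'E'
from h import *
s=arm.read_state();print(s['t'],s['ee_pos'],s['qpos'])
R=lean(25,40,-1);n=np.array([-.476,-.879,0])
T=dp(.92)+.06*n-.017*R[:,0];print(T,go(T,R))
p,d=arm.grab_frame('top');cv2.imwrite('pics/t2.png',p)
p,d=arm.grab_frame('wrist');cv2.imwrite('pics/w6.png',p)
C=cloud('top',arm.grab_frame('top')[1])
E
```

```text
10.025 [ 0.43981926 -0.27251826  0.45960813] [-0.93009    -0.01002068  1.83645096  0.72247243  1.24295282 -0.00567743]
[ 0.4756434  -0.24068932  0.21302276] ([0.2189, -0.1225, -0.0135], [-0.0058, 0.0022, 0.0039])
```

View pics/t2.png

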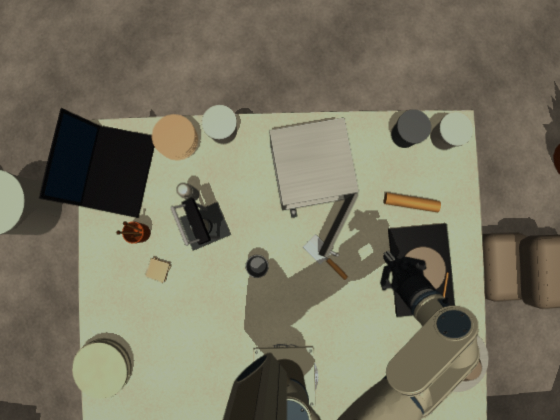

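View pics/w6.png

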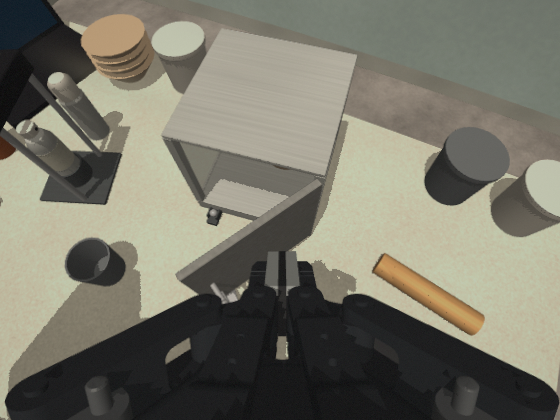

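Emit:
{"api": "servo_tool", "payload": {"dp": [[0.045,-0.025,-0.003],[0.09,-0.05,-0.006],[0.135,-0.075,-0.008],[0.175,-0.1,-0.011],[0.2,-0.113,-0.013],[0.219,-0.122,-0.013],[0.219,-0.122,-0.013]], "rot": [[0,0,0],[0,0,0],[0,0,0],[0,0,0],[0,0,0],[-0.005,0.002,0.004],[-0.005,0.002,0.004]], "grip": [0,0,0,0,0,0,0]}}

```text
t: 11.05
ee_pos: [0.4798, -0.2343, 0.2152]
tcp_rot: [[0.58, 0.689, 0.435], [0.277, 0.335, -0.9], [-0.766, 0.643, 0.003]]
wrist_force: [-0.2, 0.0, 0.2]
width: 0.0002
```

```bash
python3 - <<'E'
from h import *
s=arm.read_state();print(s['t'],s['ee_pos'],s['qpos'],s['wrist_force'])
R=lean(25,40,-1)
for th in(.92,.8,.7,.6,.5,.4,.3,.2,.1,.06,.03,0,-.02): 
    T=dp(th)-.017*R[:,0];print(th,T.round(4),go(T,R)[0])
p,d=arm.grab_frame('wrist');cv2.imwrite('pics/w7.png',p)
E
```

```text
11.05 [ 0.47977754 -0.23434204  0.21523402] [-0.80890688  0.32369843  2.08934264  1.03649013  0.78912146 -0.47434845] [-0.17080281  0.04031095  0.22784027]
0.92 [ 0.5042 -0.1879  0.213 ] [0.0287, 0.031, -0.0312]
0.8 [ 0.5113 -0.174   0.213 ] [0.0367, 0.0405, -0.0407]
0.7 [ 0.5184 -0.163   0.213 ] [0.0438, 0.0491, -0.0474]
0.6 [ 0.5265 -0.1529  0.213 ] [0.0514, 0.0581, -0.053]
0.5 [ 0.5357 -0.1436  0.213 ] [0.0593, 0.0675, -0.0574]
0.4 [ 0.5457 -0.1352  0.213 ] [0.0674, 0.0773, -0.0606]
0.3 [ 0.5565 -0.1279  0.213 ] [0.0757, 0.0872, -0.0624]
0.2 [ 0.568  -0.1217  0.213 ] [0.0841, 0.0971, -0.063]
0.1 [ 0.5801 -0.1167  0.213 ] [0.0925, 0.1071, -0.0623]
0.06 [ 0.585 -0.115  0.213] [0.0958, 0.1111, -0.0616]
0.03 [ 0.5888 -0.1139  0.213 ] [0.0983, 0.1141, -0.061]
0 [ 0.5926 -0.1129  0.213 ] [0.1007, 0.117, -0.0603]
-0.02 [ 0.5951 -0.1123  0.213 ] [0.1024, 0.119, -0.0597]
```

View pics/w7.png

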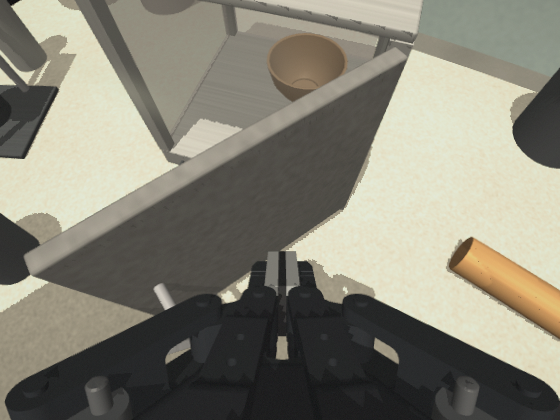

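Emit:
{"api": "servo_tool", "payload": {"dp": [[0.012,0.013,-0.013],[0.022,0.024,-0.024],[0.027,0.03,-0.03],[0.031,0.034,-0.034],[0.037,0.04,-0.041],[0.044,0.049,-0.047],[0.051,0.058,-0.053],[0.059,0.067,-0.057]], "rot": [[0,0,0],[0,0,0],[0,0,0],[0,0,0],[0,0,0],[0,0,0],[0,0,0],[0,0,0]], "grip": [0,0,0,0,0,0,0,0]}}

```text
t: 12.1
ee_pos: [0.5355, -0.1468, 0.2134]
tcp_rot: [[0.582, 0.69, 0.431], [0.274, 0.333, -0.902], [-0.766, 0.643, 0.005]]
wrist_force: [-0.1, -1.1, 0.6]
width: 0.0001
```

```bash
python3 - <<'E'
from h import *
s=arm.read_state();print(s['t'],s['ee_pos'],s['qpos'],s['wrist_force'])
R=lean(25,40,-1)
for th in(.4,.3,.2,.15,.1,.06,.03,0,-.02,-.04): 
    T=dp(th)-.017*R[:,0];print(th,go(T,R)[0])
p,d=arm.grab_frame('wrist');cv2.imwrite('pics/w8.png',p)
E
```

```text
12.1 [ 0.53554073 -0.1468266   0.21337768] [-0.57257587  0.31371184  2.11363431  1.14999179  0.64018767 -0.38469539] [-0.12827289 -1.1306288   0.64038756]
0.4 [0.0094, 0.0107, -0.0061]
0.3 [0.0177, 0.0206, -0.008]
0.2 [0.026, 0.0305, -0.0087]
0.15 [0.0302, 0.0355, -0.0085]
0.1 [0.0344, 0.0405, -0.008]
0.06 [0.0378, 0.0445, -0.0074]
0.03 [0.0403, 0.0474, -0.0068]
0 [0.0427, 0.0504, -0.006]
-0.02 [0.0444, 0.0523, -0.0055]
-0.04 [0.046, 0.0543, -0.0049]
```

View pics/w8.png

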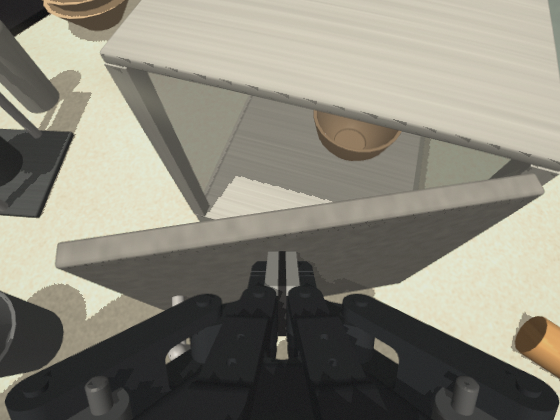

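Emit:
{"api": "servo_tool", "payload": {"dp": [[0.005,0.005,-0.003],[0.0094,0.0107,-0.006],[0.0135,0.0155,-0.007],[0.0177,0.0206,-0.008],[0.022,0.0255,-0.0085],[0.026,0.0305,-0.0087],[0.03,0.0355,-0.0085],[0.033,0.039,-0.008]], "rot": [[0,0,0],[0,0,0],[0,0,0],[0,0,0],[0,0,0],[0,0,0],[0,0,0],[0,0,0]], "grip": [0,0,0,0,0,0,0,0]}}

```text
t: 13.15
ee_pos: [0.5773, -0.1184, 0.2128]
tcp_rot: [[0.581, 0.69, 0.43], [0.273, 0.333, -0.903], [-0.767, 0.642, 0.005]]
wrist_force: [-10.7, -5.0, 5.9]
width: 0.0003
```

```bash
python3 - <<'E'
from h import *
s=arm.read_state();print(s['t'],s['ee_pos'],s['qpos'],s['wrist_force'])
R=lean(25,40,-1)
for th in(.1,.06,.03,0,-.02,-.04,-.06): 
    T=dp(th)-.017*R[:,0];print(th,go(T,R)[0])
E
```

```text
13.15 [ 0.57734723 -0.118449    0.21283946] [-0.46970549  0.34291424  2.06555615  1.16195     0.58454308 -0.30573197] [-10.68931652  -4.95977447   5.941898  ]
0.1 [0.0019, 0.0026, -0.0004]
0.06 [0.0053, 0.0066, 0.0002]
0.03 [0.0077, 0.0095, 0.0008]
0 [0.0102, 0.0125, 0.0016]
-0.02 [0.0119, 0.0144, 0.0021]
-0.04 [0.0135, 0.0164, 0.0027]
-0.06 [0.0151, 0.0183, 0.0034]
```

Emit:
{"api": "servo_tool", "payload": {"dp": [[0.0025,0.003,0],[0.005,0.006,0],[0.0065,0.008,0.0005],[0.008,0.0095,0.001]], "rot": [[0,0,0],[0,0,0],[0,0,0],[0,0,0]], "grip": [0,0,0,0]}}

```text
t: 13.65
ee_pos: [0.5864, -0.1149, 0.2123]
tcp_rot: [[0.58, 0.692, 0.43], [0.271, 0.333, -0.903], [-0.768, 0.64, 0.006]]
wrist_force: [-46.1, -17.7, 28.9]
width: -0.0002
```

Emit:
{"api": "servo_tool", "payload": {"dp": [[-0.003,-0.003,0],[-0.008,-0.008,0],[-0.03,-0.02,0],[-0.06,-0.03,0],[-0.1,-0.04,0],[-0.14,-0.05,0]], "rot": [[0,0,0],[0,0,0],[0,0,0],[0,0,0],[0,0,0],[0,0,0]], "grip": [0,0,0,0,0,0]}}

```text
t: 14.4
ee_pos: [0.4726, -0.1689, 0.289]
tcp_rot: [[0.582, 0.69, 0.431], [0.274, 0.333, -0.902], [-0.766, 0.643, 0.005]]
wrist_force: [0.2, -1.1, 0.9]
width: -0.0002
```

```bash
python3 - <<'E'
from h import *
s=arm.read_state();print(s['t'],s['ee_pos'],s['wrist_force'])
p,d=arm.grab_frame('wrist');cv2.imwrite('pics/w9.png',p);C=cloud('wrist',d,s)
c=np.array([.736,-.108,0]);a=np.radians(8.7);X=np.array([np.cos(a),np.sin(a),0]);Y=np.array([-np.sin(a),np.cos(a),0])
L=(C-c)@np.c_[X,Y,K]
M=(L[...,2]>.06)&(L[...,2]<.222)&(abs(L[...,1])<.11)&(abs(L[...,0]+.13)<.04)&(d>0)
Q=L[M];print(M.sum(),np.median(Q[:,0]))
k=np.abs(Q[:,0]-np.median(Q[:,0]))<.02;print('slope(rad), offset',np.polyfit(Q[k][:,1],Q[k][:,0],1))
p,d=arm.grab_frame('top');cv2.imwrite('pics/t3.png',p);C=cloud('top',d);C0=np.load('pics/topC.npy')
V,U=np.mgrid[:420,:560]
for n,u0,u1,v0,v1,z0,z1 in(('roof',265,350,115,185,.23,.25),('pot',115,155,215,245,.03,.3),('tiles',140,175,255,285,.01,.04),('cup',245,272,250,280,.05,.1),('ocan',170,200,175,200,.15,.18),('pin',380,445,188,215,.025,.06)):
    f=lambda C:C[(U>=u0)&(U<u1)&(V>=v0)&(V<v1)&(C[...,2]>z0)&(C[...,2]<z1)].mean(0).round(4)
    print(n,f(C0),f(C))
E
```

```text
14.4 [ 0.47258375 -0.16893611  0.28895134] [ 0.1507092  -1.0536974   0.86083471]
17812 -0.13217639629232042
slope(rad), offset [-0.00057838 -0.13228175]
roof [ 0.7579 -0.1054  0.2405] [ 0.758  -0.1054  0.2404]
pot [0.5316 0.506  0.091 ] [0.5313 0.5059 0.0914]
tiles [0.397  0.4408 0.0221] [0.3973 0.4408 0.0224]
cup [0.4025 0.0857 0.0732] [0.4025 0.0852 0.0733]
ocan [0.6667 0.3155 0.1647] [0.6666 0.3155 0.1652]
pin [ 0.6161 -0.4779  0.0397] [ 0.6162 -0.4779  0.0396]
```

View pics/w9.png

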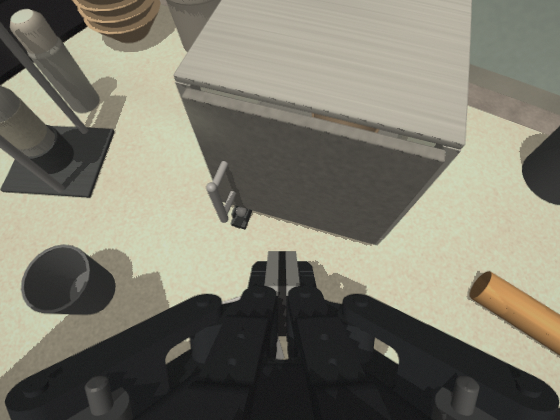

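View pics/t3.png

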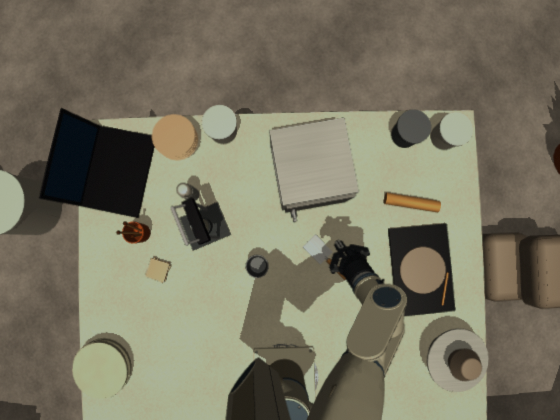

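Emit:
{"api": "servo_tool", "payload": {"dp": [[-0.02,0,0],[-0.02,0,0],[-0.02,0,0]], "rot": [[0,0,0],[0,0,0],[0,0,0]], "grip": [0,0,0]}}

```text
t: 14.88
ee_pos: [0.462, -0.1739, 0.303]
tcp_rot: [[0.582, 0.69, 0.431], [0.274, 0.333, -0.902], [-0.766, 0.643, 0.005]]
wrist_force: [-0.5, 0.2, 0.4]
width: -0.0002
```

```bash
python3 - <<'E'
from h import *
print(arm.sign_off())
E
```

```text
the job is handed in; nothing more can be done
None
```

I sprayed the bowl, shut the door onto its catch, and handed the job in at about 15 s. No verdict was reported.

**Spray:**
- I approached from the stand's open side at a 45° lean and felt the cap top at about 174 mm.
- I pressed it about 6.5 mm. The force read 6.4–6.8 N, which agrees with the spring.
- It stayed past 4 mm for somewhat over half a second, with the door open about 0.92 rad, then I released it.
- The wrist camera then showed the cap top back at 174.7 mm, the same as before pressing.

**Door:**
- I pushed it slowly with closed fingertips at the clear point. I felt the catch hump at about 13 N and pressed on until it stopped hard.
- The last push peaked at about 57 N on the fingers. That is more than needed but under the 120 N wrist limit.

**Last checks:**
- A plane fit to the door face gave less than 0.001 rad from the shut direction, with the face at the expected place.
- The pot, tiles, cup, other can and rolling pin were all within 1 mm of where they began.
- I did not re-measure the bowl, now behind the shut door, or the trim knife, whose handle was hidden under the arm. Nothing came near the bowl. The knife blade looked in place in the top picture.
- The arm was clear, with wrist force near zero.

No checks failed or disagreed.

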